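# Release the pastry wheel with the forked spring-bar key

### The arm

A 6-joint arm with a two-finger parallel gripper is mounted at the origin on the work surface. World frame = base frame: x ahead of the robot, y to its left, z up, the work surface at z = 0. Lengths are in m, angles in rad, forces in N, time in s.
With the tool pointing down it reaches from about 0.3 to 0.775 m from the base axis. Payload 14.6 kg.
Tool frame: the origin (TCP) lies midway between the tips of the shut fingers; the grasp point (between the pads) lies 19 mm behind it (hold_point_z is the distance from the TCP to the grasp point, in m); z points along the fingers, y is the direction in which the jaws open and shut (so a half turn about z gives the same grasp; the last joint's range is limited). The gripper opens to 85 mm and grips with 20 to 120 N. Pads are 22 mm wide; open, the fingers measure 114 mm over their backs; the gripper's body (76 mm by 85 mm) begins 54 mm behind the grasp point. The pads swing forward as they close: fully open they stand 13 mm farther back than shut.
Start: joints at [1.035, 0.3, 1.521, -0, 1.321, -0.067], TCP at [0.248, 0.491, 0.231] pointing down, gripper open.
Joint ranges: [-3.03, 3.03], [-0.79, 2.21], [0.23, 2.52], [-1.04, 4.18], [0, 3.07], [-2.55, 2.55]. Speed limits (rad/s): [2.22, 2.22, 2.57, 3.14, 3.14, 3.14].

### API

Orientations are given as a rotation vector (axis times angle).
In Python, from workcell import * gives the robot as it stands.
- The arm moves only by the shell command python3 -m pendant 'ROWS' [FORCE]. ROWS is JSON, a list of rows, each a list of 3 entries, a list of its own where there are three numbers: the shift along the tool's x, y, z in m, then the turn, a rotation vector about the tool's x, y, z in rad, then the closure in counts, from 0 (fully open) to 255 (shut). A call has exactly 10 rows; each row shifts and turns the commanded pose from where the row before left it, along the tool's axes as they then stand; what a row does not reach is not made up. A row lasts 1/10 s, in which the tool goes at most 50 mm and 8.59 degrees, less where a joint would pass 70% of its speed; a pose out of reach is approached as far as the arm can. A call is refused whole if a number of a shift passes 0.05 or a number of a turn 0.15, either way. A call with a gripper value outside its range is refused whole. The fingers move at their own pace and stop on an object; FORCE is the grip in N (left out, the last holds). Time passes only in rows, so rows that do not move let the fingers close, or fill a call up. It gives the time, the measured TCP pose, the force and the opening at its end, in the units of the state.
- sense(): the state, without advancing time (a new reading comes with each control period).
- capture(name): name is "scene" or "top"; returns a dict with "img" (400x640x3 uint8, red, green, blue), "K" (3x3 intrinsics, pixels), "rvec" (rotation vector, rad) and "tvec" (3), from world to camera coordinates, as OpenCV has them. Camera axes: x right, y down, z forward; pixel columns grow to the right and rows downward; lengths in m; the calibration is good to about 2 mm. A picture is of the moment at which its call begins. There is no depth.
- job_done(): hands the job in, once; it reports no verdict.
The state is a dict: "time": time; "q": joint angles; "qd": joint speeds; "joint_torque": joint torques, N m; "position": TCP position; "ee_rot": TCP orientation; "contact_force": force on the tool from outside, world axes, zero at the start; "wrist_torque": the same for the moment, N m; "width": opening from 0.0 (shut) to 1.0 (fully open).
Only numpy, scipy, OpenCV 4.12 (cv2) and the standard library are available. Lean on these libraries where they do the work, as an engineer would, in place of code of your own. Each camera call takes 0.05 s, during which the arm holds its last target. There are 200 camera calls.

### The job

Free the fluted pastry wheel from its stand for washing: take the two-pronged fork from its wooden rest, straddle the spring bar with it between the stand's side plate and the bar's round collar, and push the collar sideways, away from the wheel, until the wheel drops off the bar and rolls down to the end stop of the run. Then hang the fork back upright in the same rest, its flange flat on top.

Things in the scene. Friction and masses are not known exactly. Their poses are not given: they have to be found in the camera images.
- fork_grip (a point): Centre of the fork's black 26 (x) by 22 (y) by 50 mm tall rectangular handle; grip across y. 0.12 kg, hangs prongs down; z up, x through both prongs. 25 mm below this point: top of a steel flange 76 by 46 by 6 mm; under it two prongs 8 by 8 by 60 mm at x = -17 and +17 (26 mm open between), tips 91 mm below this point. Two bystander tools in like rests have round handles and flanges, one blade or spike.
- fork_stand: The fork's wooden rest, fixed: plate 92 (x) by 64 (y) mm on four thin legs, top at 80 mm. Origin on the worktop below the centre of its slot, 58 (x) by 26 (y) mm. The fork starts hanging here, flange on the plate, its x within 5 degrees of the rest's x, handle centre 111 mm above the worktop. Three such rests stand in a row along y, about 120 mm apart, in any order.
- cutter: Pastry-wheel stand, fixed, steel on a white base. Origin on the worktop below the bar, midway between two side plates (x -30 to 30, 128 mm high, inner faces y = +/-8.5, outer +/-16.5 mm) that flank the wheel. z up. 10 mm bar along y at x = 0, z = 104 mm, sticking out to -y into a grey 34 mm barrel (y -94 to -134). Run: 17 mm wide channel falling 18 degrees along +x to an end stop at x = 150 mm.
- bar_collar (a point): Centre of the wheel-side face of the collar (44 mm diameter, 8 mm thick) fixed on the spring bar; axes as the stand's. At rest at y = -50, z = 104 mm in the stand: 33 mm of bare bar between it and the side plate. Pushed to -y it draws the bar out of the wheel: 2 N at first, 5 N at the stop after 30 mm. The wheel is off at about 20 mm; push 25 and hold half a second. It springs back.
- wheel_center (a point): Centre of the fluted steel pastry wheel: 70 mm diameter, 12 mm thick, 0.15 kg, 18 mm hole, axis along the stand's y. It hangs on the bar, centre 100 mm above the worktop. Freed, it drops and rolls down the run by itself and comes to rest standing against the end stop, centre at about x = 115, z = 56 mm in the stand's frame.

How it is judged:
On the way, in this order (a step that is already met when the one before it is completed fails the run):
1. the fork stands over the spring bar, between side plate and barrel, while the wheel still hangs on the bar (x of fork_grip in the frame of cutter between -0.03 and 0.03 m and y of fork_grip in the frame of cutter between -0.105 and -0.012 m and z of fork_grip in the frame of cutter below 0.198 m and distance of wheel_center from where it was at the start of the episode below 0.008 m), for 0.1 s.
2. the wheel has dropped off the bar while the fork is there (x of fork_grip in the frame of cutter between -0.03 and 0.03 m and y of fork_grip in the frame of cutter between -0.105 and -0.012 m and z of fork_grip in the frame of cutter below 0.198 m and distance of wheel_center from where it was at the start of the episode above 0.014 m), for 0.05 s.
At the end, for the whole second after the job is handed in: Wheel at rest in the run at the end stop (centre 100-130 mm along it from the bar, within 12 mm of its middle line, below 70 mm); fork at rest in its own rest: handle centre within 20 mm sideways of the slot centre, 104-118 mm above the worktop, upright within 7 degrees (x of wheel_center in the frame of cutter between 0.1 and 0.13 m and y of wheel_center in the frame of cutter between -0.012 and 0.012 m and z of wheel_center in the frame of cutter below 0.07 m and horizontal distance between fork_grip and fork_stand below 0.02 m and z of fork_grip in the frame of fork_stand between 0.104 and 0.118 m and angle between fork_grip's own z axis and vertical below 0.12 rad and linear speed of each of wheel, fork below 0.03 m/s); the robot touches nothing.
It also fails if it takes over 54 s, if anything falls off the work surface, if the arm or the gripper's body presses on something with over 40 N, if the wrist force passes 120 N, or if a joint passes its speed limit or range.

## Working session

There is one attempt and no reset: what is moved stays moved. The work goes in short steps, Python scripts to look and compute and a shell command to move; the robot and the scene stay as the last step left them, time stands still between calls to the robot, and variables do not carry over. Pictures are saved under pics/ and viewed, about 8 in all and at most 12, crops included, and the job is handed in when it is done.

```bash
ls; mkdir -p pics
python3 - <<'E'
from workcell import *
import cv2,numpy as np
for n in("scene","top"):
    c=capture(n); cv2.imwrite(f"pics/{n}0.png",c["img"][:,:,::-1]); 
    R=cv2.Rodrigues(c["rvec"])[0]; print(n,c["K"].tolist(),(-R.T@c["tvec"]).round(3),R.round(3).tolist())
print(sense())
E
```

```text
pics
scene [[476.852971426299, 0.0, 319.58549904509147], [0.0, 476.852971426299, 196.63606186114768], [0.0, 0.0, 1.0]] [ 1.356 -0.09   0.623] [[0.21, 0.978, -0.015], [0.488, -0.118, -0.865], [-0.847, 0.174, -0.502]]
top [[449.1349760792549, 0.0, 321.7788762695211], [0.0, 449.1349760792549, 199.26789332744914], [0.0, 0.0, 1.0]] [0.375 0.077 1.096] [[-0.01, -1.0, 0.008], [-0.99, 0.009, -0.143], [0.143, -0.01, -0.99]]
{'time': 0.1, 'q': array([ 1.03538712e+00,  3.00438706e-01,  1.52151234e+00, -3.67031766e-05,
        1.32067323e+00, -6.65758061e-02]), 'qd': array([ 0.0003521 , -0.00082442, -0.00095591,  0.00103828, -0.00172705,
       -0.00033286]), 'joint_torque': array([ 3.13395622e-04, -5.44377279e+01, -3.62369943e+01, -1.41791979e-04,
        3.02223380e-03,  2.38012319e-05]), 'position': array([0.24841124, 0.49048073, 0.23076816]), 'ee_rot': array([-7.29638411e-01, -3.05540857e+00,  1.56404605e-03]), 'contact_force': array([-0.06390496, -0.27515154, -0.05195195]), 'wrist_torque': array([-0.01351717,  0.03864304,  0.01352784]), 'width': 1.0003642061035742}
```

View pics/scene0.png

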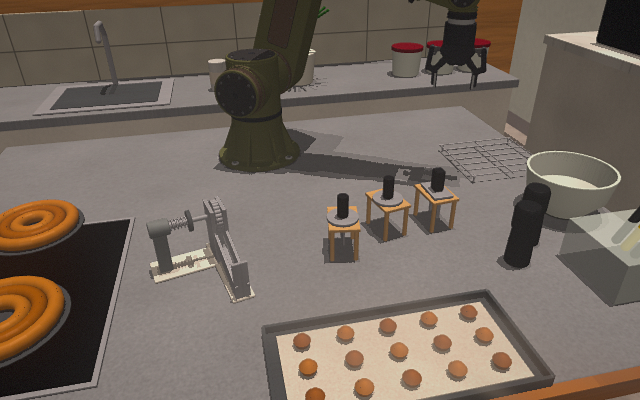

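View pics/top0.png

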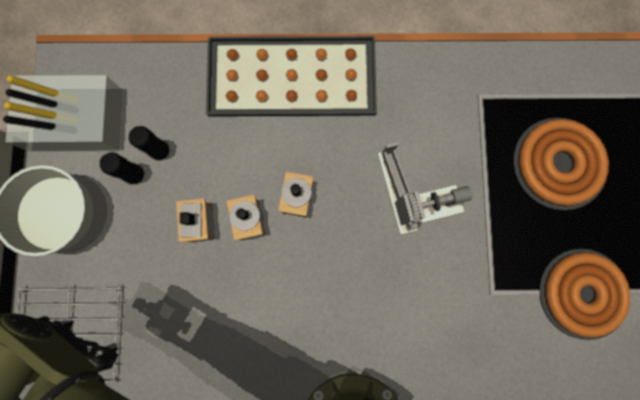

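The scene picture shows three rests at about (342,220), (388,195) and (437,190), with the pastry stand at about (205,245). In the top picture the rectangular flange, which is the fork, is at (191,218) and the stand is at about (415,205). Next I'll enlarge crops of both.

Run:
```python
import cv2,numpy as np
s=cv2.imread("pics/scene0.png");t=cv2.imread("pics/top0.png")
def g(im,x,y,w,h,f):
    o=cv2.resize(im[y:y+h,x:x+w],None,fx=f,fy=f,interpolation=cv2.INTER_CUBIC)
    for k in range(0,w,10): cv2.putText(o,str(x+k),(k*f,8),0,.3,(0,255,255),1);cv2.line(o,(k*f,10),(k*f,14),(0,255,255),1)
    for k in range(10,h,10): cv2.putText(o,str(y+k),(0,k*f+4),0,.3,(0,255,255),1)
    return o
a=np.hstack([g(t,375,140,100,100,5),g(t,170,190,50,60,5)[:0+300].copy() if 0 else cv2.copyMakeBorder(g(t,170,190,50,60,5),0,200,0,0,cv2.BORDER_CONSTANT)])
b=np.hstack([g(s,145,190,112,115,4),cv2.copyMakeBorder(g(s,405,160,60,75,5),0,85,0,0,cv2.BORDER_CONSTANT)])
cv2.imwrite("pics/t1.png",a);cv2.imwrite("pics/s1.png",b);print(a.shape,b.shape)
```

```text
(500, 750, 3) (460, 748, 3)
```

View pics/t1.png

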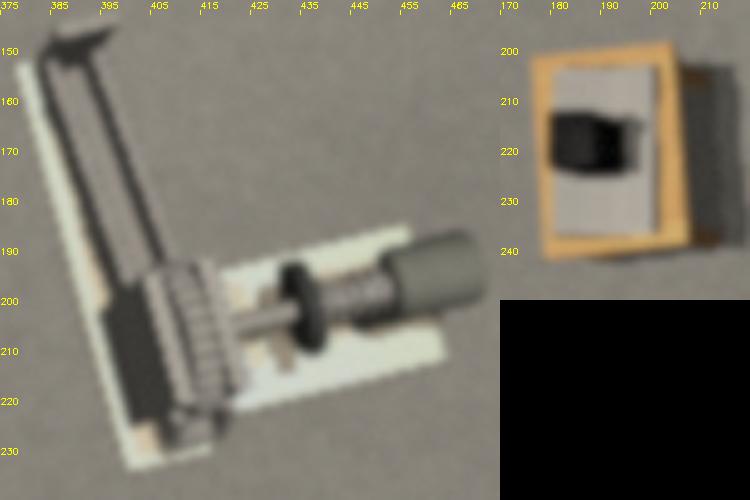

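View pics/s1.png

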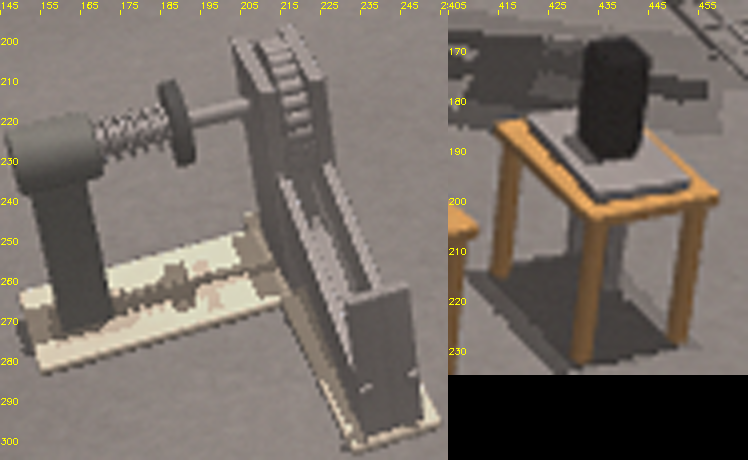

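```bash
cat > h.py <<'E'
from workcell import *
import cv2,numpy as np
from scipy.optimize import least_squares
from scipy.spatial.transform import Rotation as Ro
def cams(): return {n:capture(n) for n in("scene","top")}
def proj(c,P): return cv2.projectPoints(np.atleast_2d(np.array(P,float)),c["rvec"],c["tvec"],c["K"],None)[0][:,0]
def fit(C,obs,x0):  # obs: (cam, model xyz, pixel); x = X,Y,Z offset,yaw
    def w(x,m): return Ro.from_euler('z',x[3]).apply(m)+x[:3]
    f=lambda x: np.concatenate([(proj(C[n],w(x,m))[0]-p) for n,m,p in obs])
    r=least_squares(f,x0,loss='soft_l1'); return r.x,r.fun.reshape(-1,2)
E
python3 - <<'E'
from h import *
C=cams()
T,S="top","scene"
st=[(T,(0,-.054,.104),(435.6,201.6)),(S,(0,-.054,.104),(189.3,220.8)),(T,(0,-.114,.104),(463,195)),(S,(0,-.114,.104),(158.5,228.8)),
(T,(0,-.0165,.104),(423,205)),(S,(0,-.0165,.104),(207,216)),(T,(.03,.0165,.128),(404.5,198)),(T,(-.03,.0165,.128),(411,224))]
x,r=fit(C,st,[.4,-.15,0,.2]);print("cutter",x.round(4),r.round(1).tolist())
def rect(n,a,b,z,L): return [(n,(i*a,j*b,z),p) for (i,j),p in L.items()]
pl=rect(T,.046,.032,.08,{(1,1):(176,201.4),(1,-1):(204,198.6),(-1,-1):(208,238),(-1,1):(179,242)})
# scene: left=(+x? ) camera looks along -x: left => -y ; near => +x
pl+=rect(S,.046,.032,.08,{(-1,-1):(414.8,185.4),(1,-1):(434.4,202.6),(1,1):(459,198.6)})
x,r=fit(C,pl,[.36,.36,0,0]);print("rest",x.round(4),r.round(1).tolist())
fl=rect(T,.038,.023,.086,{(1,1):(180.4,203.4),(1,-1):(201,203.4),(-1,-1):(201,237),(-1,1):(180.2,236.8)})
fl+=rect(S,.038,.023,.086,{(-1,-1):(421,182.4),(1,-1):(435.4,198),(1,1):(453.4,195.8)})
fl+=[(T,(0,0,.136),(185,218.4)),(S,(0,0,.136),(438.4,169.6))]
x,r=fit(C,fl,[.36,.36,0,0]);print("fork",x.round(4),r.round(1).tolist())
s=sense();print(Ro.from_rotvec(s["ee_rot"]).as_matrix().round(4).tolist())
E
```

```text
cutter [ 0.4937 -0.1355 -0.0017  0.2792] [[-0.0, 0.8], [-1.0, -0.1], [-2.2, -0.1], [-0.5, 0.1], [-3.3, 2.1], [-0.6, -0.2], [-1.0, -1.1], [1.1, -0.8]]
rest [ 0.4768  0.363  -0.0011  0.1184] [[-0.4, 0.2], [-0.3, -0.5], [-0.6, 0.1], [-0.0, -0.2], [-1.3, -0.5], [-0.6, 1.1], [-0.0, -0.0]]
fork [ 0.4756  0.3637 -0.0011  0.0242] [[-0.1, 0.3], [-0.3, -0.4], [-0.5, -0.4], [-0.3, 0.5], [-1.1, 0.2], [-1.5, 0.4], [-0.5, -0.1], [-1.2, -0.6], [-0.0, -0.0]]
[[-0.8921, 0.4518, -0.0003], [0.4518, 0.8921, -0.0005], [0.0, -0.0006, -1.0]]
```

```bash
python3 -m pendant '[[[0,0,0],[0,0,-0.124],0],[[0,0,0],[0,0,-0.124],0],[[0,0,0],[0,0,-0.124],0],[[0,0,0],[0,0,-0.124],0],[[-0.0373,-0.0222,0],[0,0,0],0],[[-0.0373,-0.0222,0],[0,0,0],0],[[-0.0373,-0.0222,0],[0,0,0],0],[[-0.0373,-0.0222,0],[0,0,0],0],[[-0.0373,-0.0222,0],[0,0,0],0],[[-0.0373,-0.0222,0],[0,0,0],0]]' 100; sleep 0; python3 -m pendant '[[[0,0,0],[0,0,0],0],[[0,0,0],[0,0,0],0],[[0,0,0],[0,0,0],0],[[0,0,0],[0,0,0],0],[[0,0,0],[0,0,0],0],[[0,0,0],[0,0,0],0],[[0,0,0],[0,0,0],0],[[0,0,0],[0,0,0],0],[[0,0,0],[0,0,0],0],[[0,0,0],[0,0,0],0]]'
python3 - <<'E'
from h import *
C=cams()
x=[.4756,.3637,0,.0242]; c=[.4937,-.1355,0,.2792]; r=[.4768,.363,0,.1184]
def W(x,P): return Ro.from_euler('z',x[3]).apply(np.atleast_2d(P))+x[:3]
def box(x0,x1,y0,y1,z): return [(x0,y0,z),(x1,y0,z),(x1,y1,z),(x0,y1,z)]
a=np.linspace(0,6.28,24)
out=[]
for n,win,f in(("top",(375,140,100,100),4),("scene",(145,190,112,115),3)):
    im=C[n]["img"][:,:,::-1]; X,Y,w,h=win
    o=cv2.resize(im[Y:Y+h,X:X+w],None,fx=f,fy=f,interpolation=cv2.INTER_CUBIC)
    for P in (box(-.03,.03,8.5e-3,.0165,.128),box(-.03,.03,-.0165,-.0085,.128),[(.022*np.cos(t),-.05,.104+.022*np.sin(t)) for t in a],[(.017*np.cos(t),-.094,.104+.017*np.sin(t)) for t in a],[(.017*np.cos(t),-.134,.104+.017*np.sin(t)) for t in a],[(.15,-.0085,.03),(.15,.0085,.03)]):
        p=(proj(C[n],W(c,P))+.5-[X,Y])*f
        cv2.polylines(o,[p.astype(np.int32)],True,(0,0,255),1)
    out.append(cv2.copyMakeBorder(o,0,400-o.shape[0],0,0,cv2.BORDER_CONSTANT))
cv2.imwrite("pics/ov.png",np.hstack(out))
E
```

```text
time: 1.2
position: [0.4772, 0.3624, 0.2312]
ee_rot: [0.043, -3.141, 0.0]
contact_force: [-0.3, 0.6, 0.6]
width: 1.0
time: 2.2
position: [0.4758, 0.3636, 0.2313]
ee_rot: [0.043, -3.141, 0.0]
contact_force: [-1.2, 0.8, -0.1]
width: 1.004
```

View pics/ov.png

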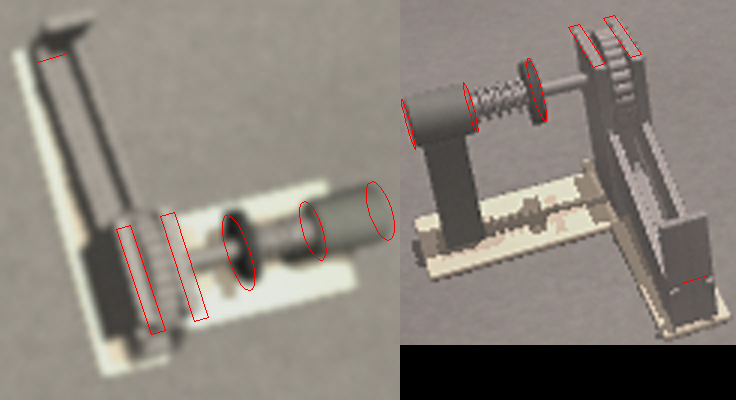

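The overlay fits both views to within 2–3 mm: collar at about (240,250) in the top crop and (537,90) in the scene crop. That is well inside the fork's ±8 mm play over the bar. Next I'll descend and grip.

```bash
python3 -m pendant '[[[0,0,0.023],[0,0,0],0],[[0,0,0.023],[0,0,0],0],[[0,0,0.023],[0,0,0],0],[[0,0,0.023],[0,0,0],0],[[0,0,0.023],[0,0,0],0],[[0,0,0.021],[0,0,0],0],[[0,0,0],[0,0,0],0],[[0,0,0],[0,0,0],255],[[0,0,0],[0,0,0],255],[[0,0,0],[0,0,0],255]]' 100;  python3 -m pendant '[[[0,0,0],[0,0,0],255],[[0,0,0],[0,0,0],255],[[0,0,0],[0,0,0],255],[[0,0,0],[0,0,0],255],[[0,0,0],[0,0,0],255],[[0,0,0],[0,0,0],255],[[0,0,0],[0,0,0],255],[[0,0,0],[0,0,0],255],[[0,0,0],[0,0,0],255],[[0,0,0],[0,0,0],255]]'
```

```text
time: 3.3
position: [0.4763, 0.3639, 0.0966]
ee_rot: [-0.043, 3.14, 0.002]
contact_force: [0.1, -1.1, 1.0]
width: 0.516
time: 4.3
position: [0.4762, 0.3638, 0.0961]
ee_rot: [-0.043, 3.14, 0.001]
contact_force: [-1.0, -0.1, 6.0]
width: 0.246
```

```bash
python3 -m pendant '[[[0,0,-0.03],[0,0,0],255],[[0,0,-0.038],[0,0,0],255],[[0,0,-0.038],[0,0,0],255],[[0,0,-0.038],[0,0,0],255],[[0,0,-0.04],[0,0,0],255],[[0,0,0],[0,0,0],255],[[-0.001,-0.02,0],[0,0,0],255],[[-0.001,-0.04,0],[0,0,0],255],[[-0.001,-0.043,0],[0,0,0],255],[[-0.001,-0.043,0],[0,0,0],255]]';  python3 -m pendant '[[[-0.001,-0.043,0],[0,0,0],255],[[-0.001,-0.043,0],[0,0,0],255],[[-0.001,-0.043,0],[0,0,0],255],[[-0.001,-0.043,0],[0,0,0],255],[[-0.001,-0.043,0],[0,0,0],255],[[-0.001,-0.043,0],[0,0,0],255],[[-0.001,-0.043,0],[0,0,0],255],[[-0.001,-0.043,0],[0,0,0],255],[[-0.001,-0.03,0],[0,0,-0.124],255],[[0,-0.012,0],[0,0,-0.124],255]]'
python3 -m pendant '[[[0,0,0],[0,0,0],255],[[0,0,0],[0,0,0],255],[[0,0,0],[0,0,0],255],[[0,0,0],[0,0,0],255],[[0,0,0],[0,0,0],255],[[0,0,0],[0,0,0],255],[[0,0,0],[0,0,0],255],[[0,0,0],[0,0,0],255],[[0,0,0],[0,0,0],255],[[0,0,0],[0,0,0],255]]'
python3 - <<'E'
from h import *
C=cams();s=sense();print(s["position"],s["ee_rot"],s["contact_force"],s["width"])
R=Ro.from_rotvec(s["ee_rot"]).as_matrix();yaw=np.arctan2(-R[0,1],R[1,1])
g=s["position"]+R@[0,0,-.015];print("grip",g,"yaw",yaw)
c=[.4945,-.1355,0,.275]
print("cutter frame",Ro.from_euler('z',-c[3]).apply(g-c[:3]))
out=[]
W=lambda P: Ro.from_euler('z',yaw).apply(np.atleast_2d(P))+g
for n,win,f in(("top",(380,130,100,100),4),("scene",(140,120,112,160),2.5)):
    im=C[n]["img"][:,:,::-1]; X,Y,w,h=win
    o=cv2.resize(im[Y:Y+h,X:X+w],None,fx=f,fy=f,interpolation=cv2.INTER_CUBIC)
    for sx in(-1,1):
        p=(proj(C[n],W([(sx*.017,0,-.031),(sx*.017,0,-.091)]))+.5-[X,Y])*f
        cv2.polylines(o,[p.astype(np.int32)],False,(0,0,255),1)
    p=(proj(C[n],W([(-.038,-.023,-.025),(.038,-.023,-.025),(.038,.023,-.025),(-.038,.023,-.025)]))+.5-[X,Y])*f
    cv2.polylines(o,[p.astype(np.int32)],True,(0,255,0),1)
    out.append(cv2.copyMakeBorder(o,0,400-o.shape[0],0,0,cv2.BORDER_CONSTANT))
cv2.imwrite("pics/ov2.png",np.hstack(out))
E
```

```text
time: 5.3
position: [0.4833, 0.2163, 0.2784]
ee_rot: [0.044, -3.14, 0.001]
contact_force: [1.9, -0.3, -1.5]
width: 0.243
time: 6.3
position: [0.5043, -0.1703, 0.2783]
ee_rot: [0.434, -3.11, -0.001]
contact_force: [0.5, 0.5, -1.3]
width: 0.244
time: 7.3
position: [0.5048, -0.1677, 0.2793]
ee_rot: [-0.431, 3.112, -0.0]
contact_force: [-0.3, 0.0, -1.3]
width: 0.248
[ 0.50477251 -0.16774124  0.27926705] [ 4.30764614e-01 -3.11188332e+00 -4.77888795e-06] [-0.32365087  0.8235987  -1.58715809] 0.24443465245841794
grip [ 0.50477306 -0.16774121  0.29426705] yaw 0.2751031352546881
cutter frame [ 0.00113205 -0.03381937  0.29426705]
```

View pics/ov2.png

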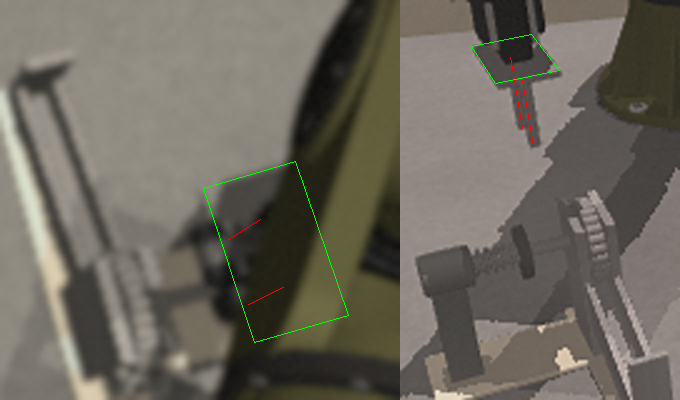

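The fork model (green and red lines) lies on the real fork: flange at about (515,60) and prongs down to (535,147) in the scene crop. I'll lower the tips to just above the bar and check the gap.

```bash
python3 -m pendant '[[[0,0,0.02],[0,0,0],255],[[0,0,0.02],[0,0,0],255],[[0,0,0.02],[0,0,0],255],[[0,0,0.018],[0,0,0],255],[[0,0,0],[0,0,0],255],[[0,0,0],[0,0,0],255],[[0,0,0],[0,0,0],255],[[0,0,0],[0,0,0],255],[[0,0,0],[0,0,0],255],[[0,0,0],[0,0,0],255]]'
python3 - <<'E'
from h import *
c=capture("scene")["img"][:,:,::-1]
cv2.imwrite("pics/s3.png",cv2.resize(c[140:260,140:260],None,fx=5,fy=5,interpolation=cv2.INTER_CUBIC))
E
```

```text
time: 8.4
position: [0.5049, -0.1677, 0.2016]
ee_rot: [-0.431, 3.111, -0.0]
contact_force: [-0.7, 0.2, -1.8]
width: 0.245
```

View pics/s3.png

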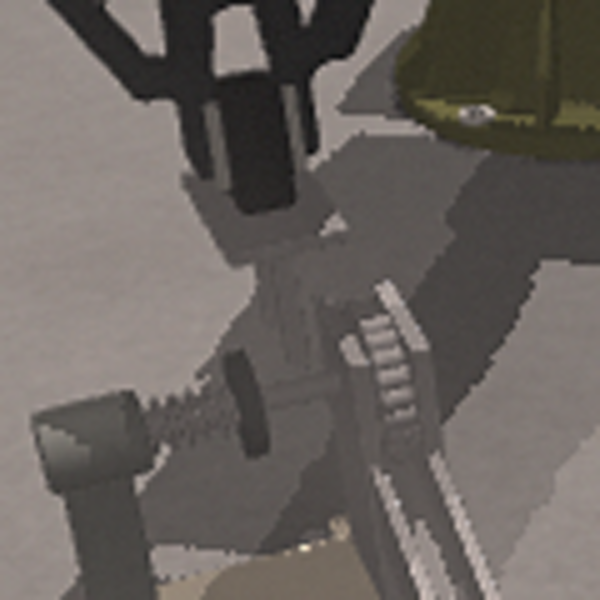

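The near prong's tip is at about (310,370), between the collar (247,400) and the side plate (345,380). Next I'll descend and push.

```bash
python3 -m pendant '[[[0,0,0.01],[0,0,0],255],[[0,0,0.01],[0,0,0],255],[[0,0,0.01],[0,0,0],255],[[0,0,0.008],[0,0,0],255],[[0,0,0],[0,0,0],255],[[0,0,0],[0,0,0],255],[[0,0,0],[0,0,0],255],[[0,0,0],[0,0,0],255],[[0,-0.005,0],[0,0,0],255],[[0,-0.005,0],[0,0,0],255]]' &&
python3 -m pendant '[[[0,-0.005,0],[0,0,0],255],[[0,-0.005,0],[0,0,0],255],[[0,-0.005,0],[0,0,0],255],[[0,-0.005,0],[0,0,0],255],[[0,-0.005,0],[0,0,0],255],[[0,-0.003,0],[0,0,0],255],[[0,0,0],[0,0,0],255],[[0,0,0],[0,0,0],255],[[0,0,0],[0,0,0],255],[[0,0,0],[0,0,0],255]]'
python3 - <<'E'
from h import *
print(sense()["contact_force"],sense()["position"])
c=capture("scene")["img"][:,:,::-1]
cv2.imwrite("pics/s4.png",cv2.resize(c[150:300,140:260],None,fx=4,fy=4,interpolation=cv2.INTER_CUBIC))
E
```

```text
time: 9.45
position: [0.5077, -0.1777, 0.1635]
ee_rot: [-0.431, 3.112, -0.0]
contact_force: [0.5, 0.0, -1.6]
width: 0.245
time: 10.45
position: [0.5148, -0.2042, 0.163]
ee_rot: [0.431, -3.111, -0.001]
contact_force: [-4.7, 4.1, -1.3]
width: 0.245
[-4.74462739  4.08569202 -1.29455324] [ 0.51484233 -0.20416389  0.16300004]
```

View pics/s4.png

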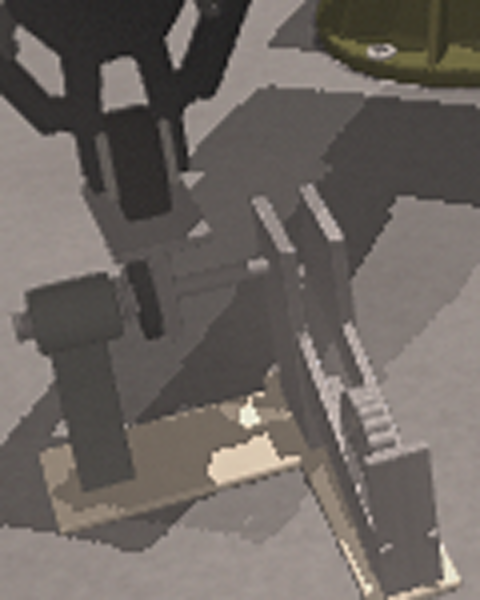

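The wheel has dropped and sits at the end stop, at about (372,425) in the crop; the fork is at the collar. I'll ease back, lift and turn back.

```bash
python3 -m pendant '[[[0,0.006,0],[0,0,0],255],[[0,0.008,0],[0,0,0],255],[[0,0.01,0],[0,0,0],255],[[0,0.01,0],[0,0,0],255],[[0,0,0],[0,0,0],255],[[0,0,-0.01],[0,0,0],255],[[0,0,-0.03],[0,0,0],255],[[0,0,-0.038],[0,0,0],255],[[0,0,-0.038],[0,0,0],255],[[0,0,0],[0,0,0],255]]' &&
python3 -m pendant '[[[0,0,0],[0,0,0.124],255],[[0,0,0],[0,0,0.124],255],[[0,0.02,0],[0,0,0],255],[[0,0.04,0],[0,0,0],255],[[0,0.043,0],[0,0,0],255],[[0,0.043,0],[0,0,0],255],[[0,0.043,0],[0,0,0],255],[[0,0.043,0],[0,0,0],255],[[0,0.043,0],[0,0,0],255],[[0,0.02,0],[0,0,0],255]]'
python3 -m pendant '[[[0,0,0],[0,0,0],255],[[0,0,0],[0,0,0],255],[[0,0,0],[0,0,0],255],[[0,0,0],[0,0,0],255],[[0,0,0],[0,0,0],255],[[0,0,0],[0,0,0],255],[[0,0,0],[0,0,0],255],[[0,0,0],[0,0,0],255],[[0,0,0],[0,0,0],255],[[0,0,0],[0,0,0],255]]'
python3 - <<'E'
from h import *
s=sense();R=Ro.from_rotvec(s["ee_rot"]).as_matrix()
print(s["position"],s["contact_force"],R.T@(np.array([.4762,.3638,.2790])-s["position"]),"yaw",np.arctan2(-R[0,1],R[1,1]))
E
```

```text
time: 11.5
position: [0.5072, -0.1725, 0.2855]
ee_rot: [-0.429, 3.104, -0.008]
contact_force: [-0.2, -0.1, -1.4]
width: 0.246
time: 12.5
position: [0.4975, 0.126, 0.2794]
ee_rot: [-0.046, 3.141, 0.0]
contact_force: [1.0, -0.8, -2.6]
width: 0.242
time: 13.5
position: [0.4978, 0.1233, 0.2793]
ee_rot: [0.043, -3.141, 0.0]
contact_force: [0.1, -0.7, -1.7]
width: 0.247
[0.49783322 0.12332818 0.27927784] [ 0.11074076 -0.69953727 -1.66809658] [0.01507155 0.24097208 0.00027717] yaw 0.027256574258263205
```

```bash
python3 -m pendant '[[[0.0025,0.025,0],[0,0,0],255],[[0.0025,0.04,0],[0,0,0],255],[[0.0025,0.04,0],[0,0,0],255],[[0.0025,0.04,0],[0,0,0],255],[[0.0025,0.04,0],[0,0,0],255],[[0.0025,0.036,0],[0,0,0],255],[[0,0.02,0],[0,0,0],255],[[0,0,0.02],[0,0,0],255],[[0,0,0.02],[0,0,0],255],[[0,0,0.02],[0,0,0],255]]' &&
python3 -m pendant '[[[0,0,0.02],[0,0,0],255],[[0,0,0],[0,0,0],255],[[0,0,0],[0,0,0],255],[[0,0,0],[0,0,0],255],[[0,0,0],[0,0,0],255],[[0,0,0],[0,0,0],255],[[0,0,0],[0,0,0],255],[[0,0,0],[0,0,0],255],[[0,0,0],[0,0,0],255],[[0,0,0],[0,0,0],255]]'
python3 - <<'E'
from h import *
C=cams();s=sense();print(s["position"],s["ee_rot"],s["width"])
R=Ro.from_rotvec(s["ee_rot"]).as_matrix();yaw=np.arctan2(-R[0,1],R[1,1])
g=s["position"]+R@[0,0,-.015]
W=lambda P: Ro.from_euler('z',yaw).apply(np.atleast_2d(P))+g
X,Y,f=385,100,5
o=cv2.resize(C["scene"]["img"][100:220,385:485,::-1],None,fx=f,fy=f,interpolation=cv2.INTER_CUBIC)
for sx in(-1,1): cv2.polylines(o,[((proj(C["scene"],W([(sx*.017,0,-.031),(sx*.017,0,-.091)]))+.5-[X,Y])*f).astype(np.int32)],False,(0,0,255),1)
cv2.polylines(o,[((proj(C["scene"],W([(-.038,-.023,-.025),(.038,-.023,-.025),(.038,.023,-.025),(-.038,.023,-.025)]))+.5-[X,Y])*f).astype(np.int32)],True,(0,255,0),1)
cv2.imwrite("pics/s5.png",o)
E
```

```text
time: 14.5
position: [0.4761, 0.3641, 0.2184]
ee_rot: [0.044, -3.141, 0.0]
contact_force: [-0.2, 0.7, -2.5]
width: 0.248
time: 15.5
position: [0.4763, 0.3638, 0.1993]
ee_rot: [0.043, -3.141, 0.0]
contact_force: [0.1, -0.3, -1.8]
width: 0.246
[0.4762858  0.36380239 0.19928009] [-4.27827934e-02  3.14129941e+00 -7.42738476e-05] 0.24143904670843683
```

View pics/s5.png

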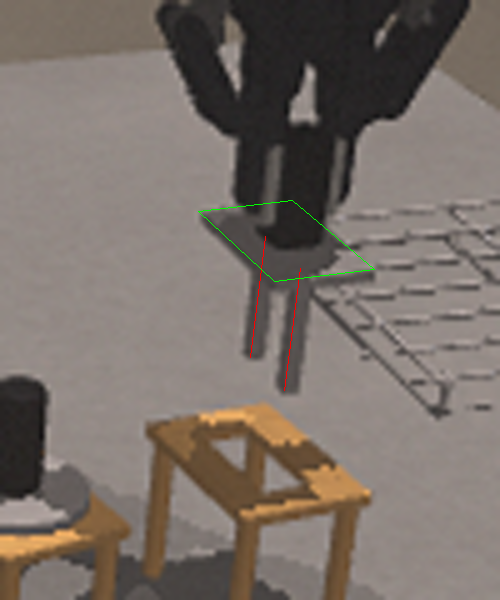

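The held fork still matches the model, with its prongs at (253,358) and (288,393), and the empty slot is below at about (255,460). Next I'll lower it in.

```bash
python3 -m pendant '[[[0,0,0.015],[0,0,0],255],[[0,0,0.015],[0,0,0],255],[[0,0,0.015],[0,0,0],255],[[0,0,0.015],[0,0,0],255],[[0,0,0.015],[0,0,0],255],[[0,0,0.015],[0,0,0],255],[[0,0,0.007],[0,0,0],255],[[0,0,0.004],[0,0,0],255],[[0,0,0],[0,0,0],255],[[0,0,0],[0,0,0],255]]'; python3 -m pendant '[[[0,0,0.001],[0,0,0],255],[[0,0,0],[0,0,0],255],[[0,0,0],[0,0,0],255],[[0,0,0],[0,0,0],255],[[0,0,0],[0,0,0],255],[[0,0,0],[0,0,0],255],[[0,0,0],[0,0,0],255],[[0,0,0],[0,0,0],255],[[0,0,0],[0,0,0],255],[[0,0,0],[0,0,0],255]]'
```

```text
time: 16.6
position: [0.4766, 0.364, 0.0989]
ee_rot: [-0.043, 3.14, 0.001]
contact_force: [0.2, -0.6, -1.6]
width: 0.243
time: 17.6
position: [0.4763, 0.3638, 0.0973]
ee_rot: [0.043, -3.141, 0.0]
contact_force: [-0.4, 0.1, -0.6]
width: 0.247
```

```bash
python3 -m pendant '[[[0,0,0],[0,0,0],0],[[0,0,0],[0,0,0],0],[[0,0,0],[0,0,0],0],[[0,0,0],[0,0,0],0],[[0,0,0],[0,0,0],0],[[0,0,0],[0,0,0],0],[[0,0,0],[0,0,0],0],[[0,0,0],[0,0,0],0],[[0,0,0],[0,0,0],0],[[0,0,0],[0,0,0],0]]'; python3 -m pendant '[[[0,0,-0.01],[0,0,0],0],[[0,0,-0.025],[0,0,0],0],[[0,0,-0.035],[0,0,0],0],[[0,0,-0.035],[0,0,0],0],[[0,0,-0.035],[0,0,0],0],[[0,0,-0.02],[0,0,0],0],[[0,0,0],[0,0,0],0],[[0,0,0],[0,0,0],0],[[0,0,0],[0,0,0],0],[[0,0,0],[0,0,0],0]]'
python3 - <<'E'
from h import *
c=capture("scene")["img"][:,:,::-1]
r=lambda x,y:cv2.resize(c[y:y+100,x:x+90],None,fx=4,fy=4,interpolation=cv2.INTER_CUBIC)
cv2.imwrite("pics/s6.png",np.hstack([r(180,205),r(395,145)]))
E
```

```text
time: 18.6
position: [0.4763, 0.3638, 0.0973]
ee_rot: [0.043, -3.141, -0.0]
contact_force: [0.2, 0.4, -0.1]
width: 1.006
time: 19.6
position: [0.4761, 0.3637, 0.2562]
ee_rot: [0.043, -3.14, 0.002]
contact_force: [0.3, 0.5, -1.6]
width: 1.002
```

View pics/s6.png

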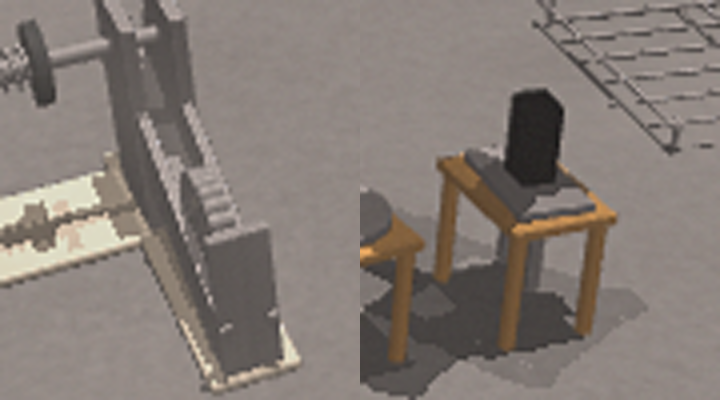

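The fork hangs upright with its flange flat at about (530,190). The wheel stands at the end stop at about (205,200), and the gripper is clear.

Run:
```python
from h import *
c=capture("scene");s=sense();print(s["contact_force"],np.abs(s["qd"]).max())
job_done()
```

```text
[-0.73485974 -1.12438923  0.04279761] 0.003951776029300283
the job is handed in; nothing more can be done
```

The pastry wheel is off the bar and standing at the end stop, and the fork is back upright in its own rest. I handed the job in at about 19.7 s of robot time; the hand-in gives no verdict.

I gripped the fork by its handle, straddled the bar between side plate and collar, and pushed the collar roughly 25 mm towards -y, holding it for about 0.4 s. The wheel dropped and rolled down during that push. I then returned the fork to its slot and released it.

**Last checks:**
- **Wheel and fork:** the last picture shows the wheel against the end stop and the fork's flange flat on the rest. I judged both by eye and did not measure their final positions.
- **Robot:** it was still, about 16 cm above the release height. The contact force was about 1 N, which is the sensor's noise.

**What disagreed:**
- **Fit to the images:** my position for the cutter was off by 2–3 mm, inside the fork's play over the bar.
- **Sideways force:** during the push I read about 3 N more in world x than the spring explains, probably friction or a prong touching the bar. It did no visible harm.

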